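Open the cleaner bottle beside the welded bracket

TASK

One of the two cleaner bottles stands next to the welded bracket (the other next to a pipe offcut): open that bottle by pressing its safety cap down, twisting it counter-clockwise while it is down until it is free, and lifting it straight up off the neck. Finish while holding the cap still and upright in the gripper, about 10 cm above where it sat and right over the bottle. Both bottles stay seated upright in their cradles, the other bottle stays shut, and the bracket, pipe and wrench stay where they are.

Things in the scene. Friction and masses are not known exactly. Their poses are not given: they have to be found in the camera images.
- cradle_a: Square welded steel cradle fixed to the table on the left (+y) side: 110 x 110 x 4 mm foot plate, four walls up to 40 mm high (inside 80 x 80 mm), floor 4 mm above the table. bottle_a stands loose in it with 2 mm play all round, so it cannot turn. Origin: centre of the underside; x, y along the walls, z up.
- bottle_a: Square grey cleaner bottle, paper labels on two faces, body 76 x 76 x 90 mm, 0.45 to 0.9 kg, round shoulder up to 98 mm, neck 37 mm wide, rim at 126 mm; loose, must stay in its cradle. Origin: centre of its underside; z up; x points to the small moulded mark on its shoulder. Both bottles are alike.
- cap_a_center (a point): Centre, half-way up, of bottle_a's black round ribbed push-and-turn cap: 56 mm in diameter, 32 mm high (upper 12 mm solid, below a hollow skirt), 35 g. z up its axis, x along the raised bar on its top. Shut, it is 128 mm above the bottle's origin, x along the bottle's x (within 0.1 rad). For how it locks see bottle_a_mouth.
- bottle_a_mouth (a point): Centre of the neck's rim, under the cap. Inner lugs lock the cap; a spring (6 N, 10 N at 5 mm) holds it up. Pressed down 4 mm or more (5 is best; hard stop at 6) it turns, only counter-clockwise from above; after 0.65 to 1.45 rad (1.05 is best; hard stop at 1.5) it is free and lifts straight off. It does not turn clockwise, nor while up.
- cradle_b: Square welded steel cradle fixed to the table on the right (-y) side: 110 x 110 x 4 mm foot plate, four walls up to 40 mm high (inside 80 x 80 mm), floor 4 mm above the table. bottle_b stands loose in it with 2 mm play all round, so it cannot turn. Origin: centre of the underside; x, y along the walls, z up.
- bottle_b: Square grey cleaner bottle, paper labels on two faces, body 76 x 76 x 90 mm, 0.45 to 0.9 kg, round shoulder up to 98 mm, neck 37 mm wide, rim at 126 mm; loose, must stay in its cradle. Origin: centre of its underside; z up; x points to the small moulded mark on its shoulder. Both bottles are alike.
- cap_b_center (a point): Centre, half-way up, of bottle_b's black round ribbed push-and-turn cap: 56 mm in diameter, 32 mm high (upper 12 mm solid, below a hollow skirt), 35 g. z up its axis, x along the raised bar on its top. Shut, it is 128 mm above the bottle's origin, x along the bottle's x (within 0.1 rad). For how it locks see bottle_b_mouth.
- bottle_b_mouth (a point): Centre of the neck's rim, under the cap. Inner lugs lock the cap; a spring (6 N, 10 N at 5 mm) holds it up. Pressed down 4 mm or more (5 is best; hard stop at 6) it turns, only counter-clockwise from above; after 0.65 to 1.45 rad (1.05 is best; hard stop at 1.5) it is free and lifts straight off. It does not turn clockwise, nor while up.
- bracket_center (a point): Centre of the loose welded steel bracket: foot plate 70 x 90 mm, two upright webs and a top plate, 55 mm high, 0.7 kg. It stands next to one of the bottles, on the side away from the robot, 0.13 to 0.17 m from that bottle's axis (0.21 m or more from the other's): this is the bottle to open. Do not disturb it.
- pipe_center (a point): Centre of the loose steel pipe offcut standing on end, 56 mm in diameter, 55 mm high. It stands next to the other bottle, which stays shut. Do not disturb it.
- wrench_grip (a point): Handle of a steel wrench, 170 mm long, lying on the table between the two cradles. Not needed; do not disturb it.
Things that resemble listed ones, but are neither listed nor needed, are in the scene too. Leave any red look-alike of the bottle_b alone. What is shaped like the bottle_a but orange is not meant.

How it is judged:
By the outcome, as a careful person would: the job done as asked, in the order asked, and still so for the second after the job is handed in, while the arm keeps its last pose, push and grip.
It also fails if it takes over 35 s, if anything falls off the work surface, if the arm or the gripper's body presses on something with over 40 N, if the wrist force passes 120 N, or if a joint passes its speed limit or range.

ROBOT

A 7-joint arm with a two-finger parallel gripper is mounted at the origin on the work surface. World frame = base frame: x ahead of the robot, y to its left, z up, the work surface at z = 0. Lengths are in m, angles in rad, forces in N, time in s.
With the tool pointing down it reaches from about 0.4 to 0.85 m from the base axis. Payload 4.5 kg.
Tool frame: the origin (TCP) lies between the finger pads; the fingertips stand 25 mm ahead of it and the grasp point (between the pads) lies 6 mm ahead of it (r.tips_ahead is the distance from the TCP to the fingertips, in m); z points along the fingers, y is the direction in which the jaws open and shut (so a half turn about z gives the same grasp; the last joint's range is limited). The gripper opens to 88 mm and grips with 3 to 60 N. Pads are 18 mm wide; open, the fingers measure 123 mm over their backs; the gripper's body (75 mm by 187 mm) begins 45 mm behind the grasp point.
Start: joints at [-1.237, 0.689, -0.195, 1.565, 0.157, 0.902, -0.215], TCP at [0.185, 0.597, 0.264] pointing down, gripper open.
Joint ranges: [-3.01, 3.01], [-0.46, 2.08], [-1.47, 1.51], [0.13, 2.56], [-1, 4.14], [0.04, 2.09], [-2.66, 2.66]. Speed limits (rad/s): [2.57, 2.57, 3.14, 3.14, 3.14, 3.14, 3.14].

INTERFACE

Orientations are given as a unit quaternion [x, y, z, w].
In Python, from plant import r, imaging gives the robot as it stands.
- The arm moves only by the tool send_rows, never from a script. Its argument "moves" is one flat list of numbers, 6 for each row, row after row: the shift along the tool's x, y, z in m, then the turn, a rotation vector about the tool's x, y, z in degrees. A call has exactly 5 rows; each row is the pose to reach, as a shift and turn from the pose measured when the call began, along the tool's axes at that moment; what a row does not reach only later rows make up. A row lasts 1/12 s, in which the tool goes at most 41.7 mm and 7.16 degrees, less where a joint would pass 70% of its speed; a pose out of reach is approached as far as the arm can. A call with a gripper value outside its range is refused whole. "claw" is the closure, from -1 (fully open) to 1 (shut), so that 0 is half open, set as the call begins (left out, the last holds). The fingers move at their own pace and stop on an object; "grip_force" is the grip in N (left out, the last holds). Time passes only in rows, so rows that repeat a pose let the fingers close, or fill a call up. It gives the time, the measured TCP pose, the force and the opening at its end, in the units of the state.
- r.get_state(): the state, without advancing time (a new reading comes with each control period).
- imaging.snapshot(name): name is "side" or "top" or "wrist"; returns a dict with "image" (420x560x3 uint8, red, green, blue), "depth" (420x560 float32, m along the optical axis (not along the pixel's ray), 0 where there is no reading), "mtx" (3x3 intrinsics, pixels), "rvec" (rotation vector, rad) and "tvec" (3), from world to camera coordinates, as OpenCV has them. Camera axes: x right, y down, z forward; pixel columns grow to the right and rows downward; lengths in m; the calibration is good to about 2 mm. A picture is of the moment at which its call begins.
- r.finish_job(): hands the job in, once; it reports no verdict.
Trained networks look in a picture, given as the dict that the camera call returned (one of the last four; its "shot" number tells which), for a name from the list of things; names that differ only in an ending like _2 or _b are one class to them, and where a whole thing is asked for, a point or a joint stands for the part that bears it (a point fixed in the world has none). Each returns a list of dicts, best first, with "score" (0 to 1); they miss things now and then, are a little off and sometimes report something else, mostly with a low value. They report only what shows in the picture. A call takes as long as a camera call. They do not tell look-alikes from the thing itself.
- imaging.look_for(query, picture): "box" ([centre column, centre row, width, height] as shares, 0 to 1, of the picture: columns of its width, rows of its height, round what is visible of it).
- imaging.silhouettes(query, picture): "pixels" (420x560 bool, what is visible of it) and "box" ([centre column, centre row, width, height] as shares, 0 to 1, of the picture: columns of its width, rows of its height, round what is visible of it).
- imaging.pinpoint(query, picture): "point" ([column, row] as shares, 0 to 1, of the picture: columns of its width, rows of its height: a listed point, or the origin of a listed thing).
The state is a dict: "clock": time; "q": joint angles; "qd": joint speeds; "joint_torque": joint torques, N m; "tool_pos": TCP position; "eef_rot": TCP orientation; "contact_force": force on the tool from outside, world axes, zero at the start; "moment": the same for the moment, N m; "opening": opening from 0.0 (shut) to 1.0 (fully open).
Only numpy, scipy, OpenCV 4.12 (cv2) and the standard library are available. Lean on these libraries where they do the work, as an engineer would, in place of code of your own. Each camera call takes 0.05 s, during which the arm holds its last target.

## Working session

There is one attempt and no reset: what is moved stays moved. The work goes in short steps, Python scripts to look and compute and a tool call to move; the robot and the scene stay as the last step left them, time stands still between calls to the robot, and variables do not carry over. Pictures are saved under pics/ and viewed, and the job is handed in when it is done.

Besides the shell and the picture viewer there is one more tool, called after "Emit:" as name(argument=value, ...), one argument or row to a line, values as JSON. send_rows: Moves the arm, as the interface text tells. Its arguments: {"type":"object","properties":{"moves":{"type":"array"},"claw":{"type":"number"},"grip_force":{"type":"number"}},"required":["moves"]}

```bash
ls; mkdir -p pics; cat > h.py <<'E'
import numpy as np, cv2
from plant import r, imaging
def save(name,img,scale=1):
    im=cv2.cvtColor(img,cv2.COLOR_RGB2BGR)
    if scale!=1: im=cv2.resize(im,None,fx=scale,fy=scale,interpolation=cv2.INTER_CUBIC)
    cv2.imwrite('pics/'+name+'.png',im)
def cloud(s):
    d=s['depth'];K=s['mtx'];R,_=cv2.Rodrigues(np.array(s['rvec'],float));t=np.array(s['tvec']).reshape(3)
    v,u=np.mgrid[:420,:560]
    c=np.stack([(u-K[0,2])/K[0,0]*d,(v-K[1,2])/K[1,1]*d,d],-1)
    return (c-t)@R
E
python3 - <<'E'
from h import *
s=r.get_state();print({k:np.round(v,3) for k,v in s.items()}, r.tips_ahead)
for n in ("top","side"):
    p=imaging.snapshot(n);save(n+'0',p['image']);W=cloud(p)
    np.savez('/tmp/'+n+'.npz',im=p['image'],W=W,d=p['depth'],K=p['mtx'],rv=p['rvec'],tv=p['tvec'])
    for q in ('cap_a_center','bracket_center','pipe_center','bottle_a_mouth','wrench_grip'):
        for o in imaging.pinpoint(q,p)[:5]:
            c,w=o['point'];u,v=int(c*560),int(w*420)
            print(n,q,round(o['score'],2),u,v,np.round(W[min(v,419),min(u,559)],3))
E
```

```text
pics
{'clock': np.float64(0.0), 'q': array([-1.237,  0.69 , -0.195,  1.566,  0.157,  0.902, -0.215]), 'qd': array([ 0.001,  0.   , -0.002, -0.   ,  0.   ,  0.001, -0.001]), 'joint_torque': array([ 1.0000e-03, -5.2756e+01, -1.2670e+00, -1.5343e+01, -5.3000e-02,
        7.0000e-03,  0.0000e+00]), 'tool_pos': array([0.184, 0.597, 0.263]), 'eef_rot': array([ 0.149,  0.989, -0.001, -0.   ]), 'contact_force': array([-0.267,  0.15 , -1.013]), 'moment': array([0.021, 0.015, 0.02 ]), 'opening': np.float64(1.001)} 0.025
top cap_a_center 0.56 196 206 [0.558 0.149 0.149]
top bracket_center 0.8 330 175 [ 0.663 -0.195  0.057]
top pipe_center 0.7 205 152 [0.739 0.155 0.001]
top pipe_center 0.6 350 216 [ 0.538 -0.234  0.149]
top pipe_center 0.31 191 204 [0.562 0.161 0.153]
top bottle_a_mouth 0.77 191 199 [0.576 0.163 0.147]
top bottle_a_mouth 0.73 251 172 [0.651 0.015 0.133]
top wrench_grip 0.78 256 273 [0.398 0.003 0.007]
side cap_a_center 0.83 227 282 [0.565 0.17  0.148]
side cap_a_center 0.74 337 155 [ 0.533 -0.228  0.146]
side bracket_center 0.84 277 185 [ 0.649 -0.169  0.055]
side pipe_center 0.86 162 279 [0.748 0.145 0.011]
side bottle_a_mouth 0.85 231 212 [0.655 0.012 0.131]
side wrench_grip 0.59 345 297 [0.402 0.009 0.006]
side wrench_grip 0.49 228 278 [0.568 0.162 0.148]
```

View pics/top0.png

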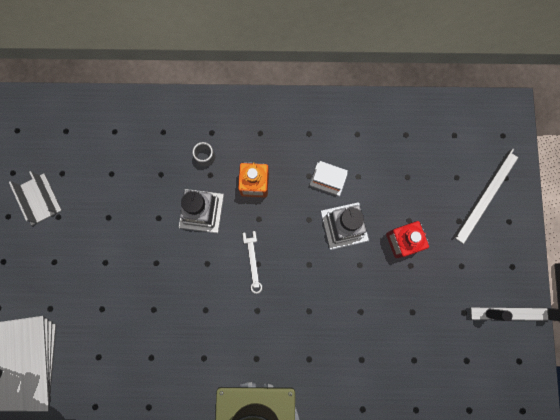

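View pics/side0.png

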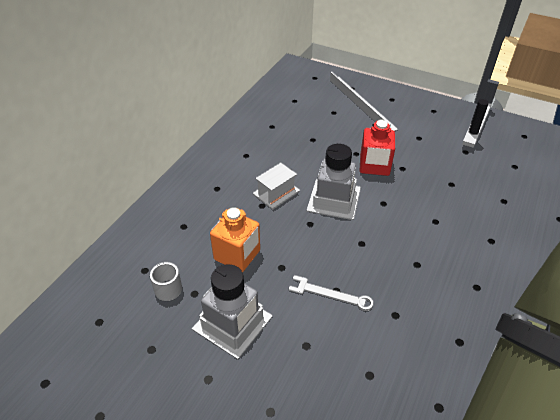

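The bottles:
- **Right one, cap at top-view (350,216):** it has the bracket at (330,175), about 0.13 m away on its far side, so this is bottle_b and the one to open.
- **Left one, cap at (192,203):** it has the pipe at (203,152), so it stays shut.
- **Look-alikes:** orange at (253,178) and red at (409,240), both to be left alone.

Next I'll check this in a crop and fit the cap's position.

```bash
python3 - <<'E'
from h import *
for n in ('top','side'):
    z=np.load('/tmp/'+n+'.npz');W=z['W'];im=z['im'];d=z['d']
    for c0 in [(0.535,-0.23),(0.565,0.16)]:
        dark=im.max(-1)<70
        m=(np.hypot(W[...,0]-c0[0],W[...,1]-c0[1])<0.06)&(d>0)&(W[...,2]>0.138)&(W[...,2]<.165)
        P=W[m]; (cx,cy),rad=cv2.minEnclosingCircle(P[:,:2].astype(np.float32))
        print(n,len(P),'mean',P.mean(0).round(4),'med z',np.median(P[:,2]).round(4),'circ',round(cx,4),round(cy,4),round(rad,4))
        print('  bbox',P.min(0).round(3),P.max(0).round(3))
        v,u=np.nonzero(m)
    for nm,c0,zr in [('bracket',(0.66,-0.19),(0.045,0.065)),('red',(0.5,-0.36),(0.05,0.2)),('foot_b',(0.52,-.22),(0.035,0.045))]:
        m=(np.hypot(W[...,0]-c0[0],W[...,1]-c0[1])<0.07)&(d>0)&(W[...,2]>zr[0])&(W[...,2]<zr[1]); P=W[m]
        if len(P): print(n,nm,len(P),P.min(0).round(3),P.max(0).round(3))
z=np.load('/tmp/top.npz');save('c_top',z['im'][150:260,290:440],5)
E
```

```text
top 409 mean [ 0.5326 -0.2388  0.1474] med z 0.1475 circ 0.533 -0.2393 0.0285
  bbox [ 0.505 -0.267  0.138] [ 0.561 -0.212  0.155]
top 403 mean [0.5697 0.16   0.147 ] med z 0.1471 circ 0.5701 0.1605 0.0287
  bbox [0.543 0.133 0.139] [0.597 0.188 0.153]
top bracket 591 [ 0.627 -0.242  0.046] [ 0.703 -0.149  0.064]
top red 843 [ 0.444 -0.429  0.05 ] [ 0.536 -0.353  0.138]
top foot_b 123 [ 0.483 -0.289  0.035] [ 0.57  -0.188  0.044]
side 418 mean [ 0.5326 -0.2341  0.1476] med z 0.1483 circ 0.5342 -0.2386 0.0306
  bbox [ 0.506 -0.269  0.138] [ 0.562 -0.208  0.154]
side 762 mean [0.5697 0.1639 0.1475] med z 0.148 circ 0.5719 0.1614 0.0296
  bbox [0.543 0.134 0.138] [0.6   0.189 0.153]
side bracket 614 [ 0.628 -0.242  0.045] [ 0.704 -0.147  0.061]
side red 1117 [ 0.445 -0.424  0.05 ] [ 0.537 -0.351  0.136]
side foot_b 250 [ 0.483 -0.287  0.035] [ 0.577 -0.187  0.045]
```

View pics/c_top.png

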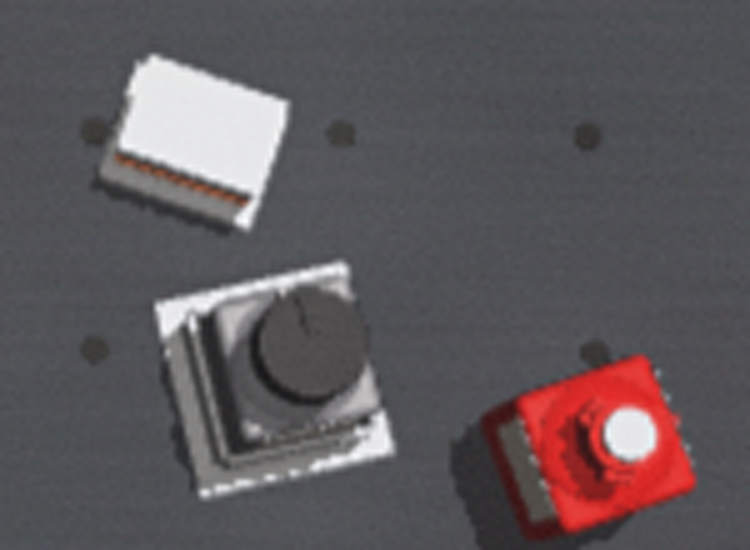

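The crop shows the dark cap at about crop (310,345) on a grey bottle, with the bracket at (205,140) 0.139 m away. The red bottle at (600,445) is only a look-alike. The cap axis is at about (0.533, -0.239) and its top is at 0.148, as expected. I'll start moving.

Emit:
send_rows(
  moves=[-0.032,-0.026,-0.004,0,0,6,-0.064,-0.052,-0.008,0,0,12,-0.096,-0.078,-0.012,0,0,18,-0.128,-0.104,-0.016,0,0,24,-0.16,-0.13,-0.02,0,0,30],
  claw=-1,
  grip_force=40,
)

```text
clock: 1.02
tool_pos: [0.2998, 0.4241, 0.2841]
eef_rot: [0.402, 0.915, 0.0, 0.0]
contact_force: [1.0, 0.4, 0.4]
opening: 0.996
```

```bash
cat > go.py <<'E'
from h import *
import sys
from scipy.spatial.transform import Rotation as Ro
s=r.get_state();R=Ro.from_quat(s['eef_rot']);M=R.as_matrix()
print('t',round(float(s['clock']),2),'p',s['tool_pos'].round(4),'yaw_y',round(np.degrees(np.arctan2(M[1,1],M[0,1])),1),'zt',M[:,2].round(4),'F',s['contact_force'].round(1),'Mo',s['moment'].round(2),'op',round(float(s['opening']),3),'q',s['q'].round(2))
if len(sys.argv)>3:
    tgt=np.array([float(a) for a in sys.argv[1:4]])
    yaw=np.radians(float(sys.argv[4])) if len(sys.argv)>4 else np.arctan2(M[1,1],M[0,1])
    y=np.array([np.cos(yaw),np.sin(yaw),0]);z=np.array([0,0,-1.]);x=np.cross(y,z)
    T=np.stack([x,y,z],1)
    print('shift',(M.T@(tgt-s['tool_pos'])).round(4),'rot',np.degrees(Ro.from_matrix(M.T@T).as_rotvec()).round(2))
E
python3 go.py 0.46 0.12 0.30 -10
```

```text
t 1.02 p [0.2998 0.4241 0.2841] yaw_y 42.5 zt [ 3.e-04  5.e-04 -1.e+00] F [1.  0.4 0.4] Mo [-0.07 -0.07 -0.01] op 0.996 q [-1.    0.52 -0.07  1.86  0.05  0.76 -0.35]
shift [-0.3323 -0.0876 -0.016 ] rot [ 3.000e-02 -2.000e-02  5.255e+01]
```

Emit:
send_rows(
  moves=[-0.038,-0.01,-0.003,0,0,6,-0.076,-0.02,-0.006,0,0,12,-0.114,-0.03,-0.009,0,0,18,-0.152,-0.04,-0.012,0,0,24,-0.19,-0.05,-0.016,0,0,30],
)

```text
clock: 1.43
tool_pos: [0.392, 0.2486, 0.3004]
eef_rot: [0.628, 0.779, 0.001, -0.0]
contact_force: [0.7, 0.6, -0.0]
opening: 0.999
```

```bash
python3 go.py 0.533 -0.239 0.30 -25
```

```text
t 1.43 p [0.392  0.2486 0.3004] yaw_y 12.3 zt [ 7.e-04  9.e-04 -1.e+00] F [ 0.7  0.6 -0. ] Mo [-0.06  0.03 -0.01] op 0.999 q [-0.72  0.43  0.08  1.99 -0.05  0.72 -0.4 ]
shift [-5.064e-01  3.420e-02  1.000e-04] rot [ 3.000e-02 -6.000e-02  3.727e+01]
```

Emit:
send_rows(
  moves=[-0.04,0.003,0,0,0,3,-0.08,0.006,0,0,0,6,-0.12,0.009,0,0,0,9,-0.16,0.012,0,0,0,12,-0.2,0.015,0,0,0,15],
)

```text
clock: 1.85
tool_pos: [0.4494, 0.0545, 0.3006]
eef_rot: [0.725, 0.689, 0.001, 0.0]
contact_force: [0.3, -0.1, 0.2]
opening: 0.998
```

```bash
python3 go.py 0.533 -0.239 0.26 -25
```

```text
t 1.85 p [0.4494 0.0545 0.3006] yaw_y -2.9 zt [ 0.0014  0.0013 -1.    ] F [ 0.3 -0.1  0.2] Mo [-0.03  0.05  0.03] op 0.998 q [-0.33  0.42  0.15  2.03 -0.1   0.7  -0.16]
shift [-0.2891  0.0981  0.0403] rot [ 0.06 -0.09 22.14]
```

Emit:
send_rows(
  moves=[-0.036,0.012,0.002,0,0,3,-0.072,0.024,0.004,0,0,6,-0.108,0.036,0.006,0,0,9,-0.145,0.049,0.008,0,0,12,-0.18,0.061,0.01,0,0,15],
)

```text
clock: 2.27
tool_pos: [0.5018, -0.1305, 0.2906]
eef_rot: [0.809, 0.588, 0.001, 0.0]
contact_force: [-0.2, 0.4, 0.4]
opening: 1.001
```

```bash
python3 go.py 0.533 -0.239 0.24 -25
```

```text
t 2.27 p [ 0.5018 -0.1305  0.2906] yaw_y -18.0 zt [ 0.0023  0.0012 -1.    ] F [-0.2  0.4  0.4] Mo [-0.07 -0.    0.01] op 1.001 q [ 0.03  0.52  0.21  1.87 -0.15  0.77  0.01]
shift [-0.0936  0.0632  0.0506] rot [ 0.1  -0.11  6.98]
```

Emit:
send_rows(
  moves=[-0.03,0.02,0.015,0,0,2,-0.06,0.04,0.03,0,0,4,-0.093,0.063,0.05,0.1,-0.1,7,-0.093,0.063,0.05,0.1,-0.1,7,-0.093,0.063,0.05,0.1,-0.1,7],
)

```text
clock: 2.68
tool_pos: [0.5323, -0.2408, 0.2392]
eef_rot: [0.845, 0.535, -0.001, -0.0]
contact_force: [0.1, 0.7, 0.4]
opening: 1.0
```

```bash
python3 - <<'E'
from h import *
p=imaging.snapshot('wrist');save('w1',p['image']);W=cloud(p)
m=(np.hypot(W[...,0]-.533,W[...,1]+.239)<0.05)&(p['depth']>0)&(W[...,2]>0.138)&(W[...,2]<.165)
P=W[m];print(len(P),P.min(0).round(4),P.max(0).round(4),cv2.minEnclosingCircle(P[:,:2].astype(np.float32)),np.median(P[:,2]))
E
python3 go.py 0.533 -0.239 0.141 -25
```

```text
4995 [ 0.5074 -0.2666  0.1381] [ 0.5632 -0.2106  0.1516] ((0.5350838899612427, -0.2387174367904663), 0.028459101915359497) 0.1482702205787793
t 2.73 p [ 0.5327 -0.2385  0.24  ] yaw_y -25.1 zt [-0.0012  0.001  -1.    ] F [ 0.3 -0.5  0.4] Mo [ 0.04  0.14 -0.02] op 1.002 q [ 0.22  0.67  0.22  1.73 -0.2   0.76  0.09]
shift [-0.0004  0.0007  0.099 ] rot [-0.09 -0.03 -0.07]
```

View pics/w1.png

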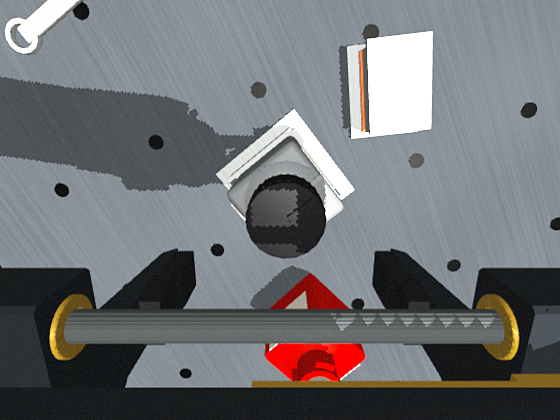

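The wrist view shows the cap at (285,215), centred between the fingers at columns 190 and 380. The refined centre is (0.534, -0.239). I'll descend with the gripper open.

Emit:
send_rows(
  moves=[0,0.001,0.025,0,0,0,-0.001,0.001,0.05,0,0,0,-0.001,0.001,0.075,-0.1,0,0,-0.001,0.001,0.098,-0.1,0,0,-0.001,0.001,0.098,-0.1,0,0],
)

```text
clock: 3.15
tool_pos: [0.5313, -0.2358, 0.1392]
eef_rot: [0.843, 0.538, -0.001, -0.003]
contact_force: [-0.2, 0.2, 0.0]
opening: 1.001
```

```bash
python3 go.py 0.534 -0.239 0.142 -25
```

```text
t 3.15 p [ 0.5313 -0.2358  0.1392] yaw_y -24.9 zt [-0.0054  0.0048 -1.    ] F [-0.2  0.2  0. ] Mo [-0.04  0.12  0.  ] op 1.001 q [ 0.25  0.81  0.16  1.81 -0.24  0.54  0.13]
shift [-0.0017  0.0038 -0.0028] rot [-0.4  -0.12  0.14]
```

Emit:
send_rows(
  moves=[-0.001,0.003,-0.002,-0.4,-0.1,0,-0.001,0.003,-0.002,-0.4,-0.1,0,-0.001,0.003,-0.002,-0.4,-0.1,0,-0.001,0.003,-0.002,-0.4,-0.1,0,-0.001,0.003,-0.002,-0.4,-0.1,0],
)

```text
clock: 3.57
tool_pos: [0.5343, -0.2381, 0.1425]
eef_rot: [0.843, 0.538, 0.001, 0.001]
contact_force: [-0.1, -0.3, 0.2]
opening: 1.002
```

```bash
python3 go.py 0.534 -0.239 0.142 -25
```

```text
t 3.57 p [ 0.5343 -0.2381  0.1425] yaw_y -24.8 zt [ 2.2e-03 -4.0e-04 -1.0e+00] F [-0.1 -0.3  0.2] Mo [-0.01  0.1   0.04] op 1.002 q [ 0.25  0.81  0.17  1.8  -0.23  0.54  0.13]
shift [-0.0009  0.0001  0.0005] rot [ 0.13 -0.03  0.15]
```

Now close on the cap.

Emit:
send_rows(
  moves=[0,0,0,0,0,0,0,0,0,0,0,0,0,0,0,0,0,0,0,0,0,0,0,0,0,0,0,0,0,0],
  claw=1,
  grip_force=40,
)

```text
clock: 3.98
tool_pos: [0.5342, -0.2382, 0.1424]
eef_rot: [0.843, 0.538, 0.001, 0.001]
contact_force: [0.5, 0.6, 1.0]
opening: 0.644
```

Emit:
send_rows(
  moves=[0,0,0,0,0,0,0,0,0,0,0,0,0,0,0,0,0,0,0,0,0,0,0,0,0,0,0,0,0,0],
)

```text
clock: 4.4
tool_pos: [0.5345, -0.2383, 0.1424]
eef_rot: [0.843, 0.538, 0.001, 0.001]
contact_force: [1.7, -0.4, -1.1]
opening: 0.625
```

```bash
python3 go.py 0.534 -0.239 0.137 -25; python3 - <<'E'
from h import *
for n in ('wrist','side'):
    p=imaging.snapshot(n);save(n+'2',p['image'] if n=='wrist' else p['image'][90:240,250:450],1 if n=='wrist' else 4)
E
```

```text
t 4.4 p [ 0.5345 -0.2383  0.1424] yaw_y -24.9 zt [ 2.7e-03 -7.0e-04 -1.0e+00] F [ 1.7 -0.4 -1.1] Mo [-0.18 -0.25  0.04] op 0.625 q [ 0.25  0.81  0.17  1.8  -0.23  0.54  0.13]
shift [-0.0008 -0.0002  0.0054] rot [ 0.16 -0.03  0.14]
```

View pics/wrist2.png

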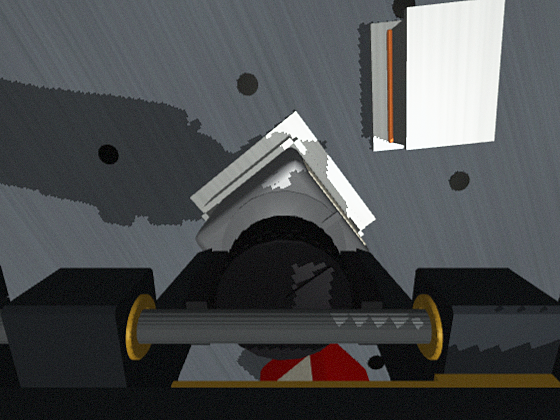

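View pics/side2.png

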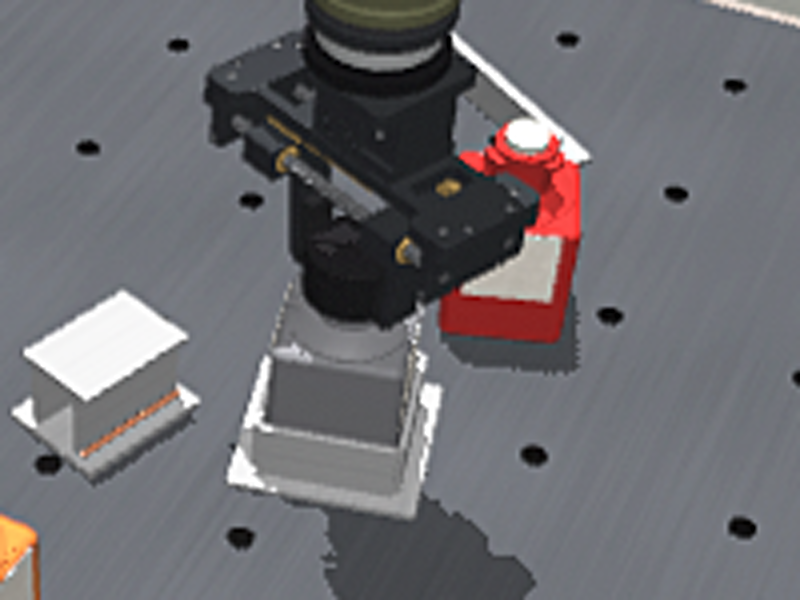

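Both pictures show the cap held between the pads; the opening of 0.625 is 55 mm, against its 56 mm. Now I'll press down 5 mm.

Emit:
send_rows(
  moves=[0,0,0.001,0,0,0,0,0,0.002,0,0,0,0,0,0.003,0,0,0,0,0,0.0045,0,0,0,0,0,0.0055,0,0,0],
)

```text
clock: 4.92
tool_pos: [0.5346, -0.2383, 0.1378]
eef_rot: [0.843, 0.538, 0.001, 0.001]
contact_force: [-1.5, 0.5, 9.6]
opening: 0.622
```

Emit:
send_rows(
  moves=[0,0,0,0,0,0,0,0,0,0,0,0,0,0,0,0,0,0,0,0,0,0,0,0,0,0,0,0,0,0],
)

```text
clock: 5.33
tool_pos: [0.5346, -0.2384, 0.1389]
eef_rot: [0.843, 0.538, 0.001, 0.001]
contact_force: [-0.9, 0.0, 8.6]
opening: 0.621
```

```bash
python3 go.py 0.534 -0.239 0.137 -25
```

```text
t 5.33 p [ 0.5346 -0.2384  0.1389] yaw_y -24.9 zt [ 3.8e-03 -6.0e-04 -1.0e+00] F [-0.9  0.   8.6] Mo [0.04 0.29 0.02] op 0.621 q [ 0.25  0.82  0.16  1.81 -0.24  0.53  0.13]
shift [-0.0008 -0.0003  0.0019] rot [ 0.21 -0.06  0.13]
```

The arm gives about 1.1 mm under load, so each call needs a lead of about 1.2 mm. I'll go to 5 mm, holding that lead.

Emit:
send_rows(
  moves=[0,0,0.0015,0,0,0,0,0,0.0027,0,0,0,0,0,0.0027,0,0,0,0,0,0.0027,0,0,0,0,0,0.0027,0,0,0],
)

```text
clock: 5.75
tool_pos: [0.5346, -0.2384, 0.1373]
eef_rot: [0.843, 0.538, 0.002, 0.001]
contact_force: [-0.8, 0.7, 9.9]
opening: 0.625
```

```bash
python3 go.py 0.534 -0.239 0.137 -25
```

```text
t 5.75 p [ 0.5346 -0.2384  0.1373] yaw_y -24.9 zt [ 4.3e-03 -5.0e-04 -1.0e+00] F [-0.8  0.7  9.9] Mo [ 0.07  0.33 -0.03] op 0.625 q [ 0.25  0.82  0.16  1.81 -0.24  0.53  0.13]
shift [-0.0008 -0.0002  0.0003] rot [ 0.24 -0.08  0.13]
```

That's 5.1 mm down at 9.9 N, which matches the spring. Next is the counter-clockwise twist, which is negative about tool z.

Emit:
send_rows(
  moves=[0,0,0.0012,0,0,-4,0,0,0.0012,0,0,-8,0,0,0.0012,0,0,-12,0,0,0.0012,0,0,-16,0,0,0.0012,0,0,-20],
)

```text
clock: 6.17
tool_pos: [0.535, -0.2386, 0.1374]
eef_rot: [0.735, 0.678, 0.002, 0.002]
contact_force: [0.2, 0.2, 9.3]
opening: 0.617
```

```bash
python3 go.py 0.5346 -0.2384 0.1373
```

```text
t 6.17 p [ 0.535  -0.2386  0.1374] yaw_y -4.7 zt [ 0.0059 -0.0011 -1.    ] F [0.2 0.2 9.3] Mo [-0.01  0.2  -0.04] op 0.617 q [ 0.3   0.81  0.07  1.8  -0.11  0.52  0.36]
shift [ 0.0002 -0.0005  0.0001] rot [ 0.34  0.04 -0.  ]
```

Emit:
send_rows(
  moves=[0,0,0.0013,0.3,0,-4,0,0,0.0013,0.3,0,-8,0,0,0.0013,0.3,0,-12,0,0,0.0013,0.3,0,-16,0,0,0.0013,0.3,0,-20],
)

```text
clock: 6.58
tool_pos: [0.5355, -0.2388, 0.1374]
eef_rot: [0.605, 0.796, -0.0, 0.001]
contact_force: [-0.3, 1.6, 9.9]
opening: 0.62
```

```bash
python3 go.py 0.5346 -0.2384 0.1373
```

```text
t 6.58 p [ 0.5355 -0.2388  0.1374] yaw_y 15.5 zt [ 0.0022 -0.0021 -1.    ] F [-0.3  1.6  9.9] Mo [ 0.07  0.12 -0.07] op 0.62 q [ 0.35  0.81 -0.02  1.8   0.03  0.53  0.58]
shift [ 0.0006 -0.0007  0.0001] rot [ 0.09  0.15 -0.  ]
```

Emit:
send_rows(
  moves=[0.0005,-0.0005,0.0013,0.1,0.1,-4,0.0005,-0.0005,0.0013,0.1,0.1,-8,0.0005,-0.0005,0.0013,0.1,0.1,-12,0.0005,-0.0005,0.0013,0.1,0.1,-16,0.0005,-0.0005,0.0013,0.1,0.1,-20],
)

```text
clock: 7.0
tool_pos: [0.5354, -0.2385, 0.1374]
eef_rot: [0.457, 0.89, -0.001, 0.001]
contact_force: [-1.1, 0.3, 9.5]
opening: 0.623
```

```bash
python3 go.py 0.5346 -0.2384 0.1373;python3 - <<'E'
from h import *
p=imaging.snapshot('wrist');save('wrist3',p['image'])
E
```

```text
t 7.0 p [ 0.5354 -0.2385  0.1374] yaw_y 35.7 zt [ 0.0014 -0.0019 -1.    ] F [-1.1  0.3  9.5] Mo [ 0.14  0.07 -0.07] op 0.623 q [ 0.4   0.81 -0.11  1.79  0.16  0.54  0.82]
shift [ 0.0005 -0.0006  0.0001] rot [ 0.    0.13 -0.  ]
```

View pics/wrist3.png

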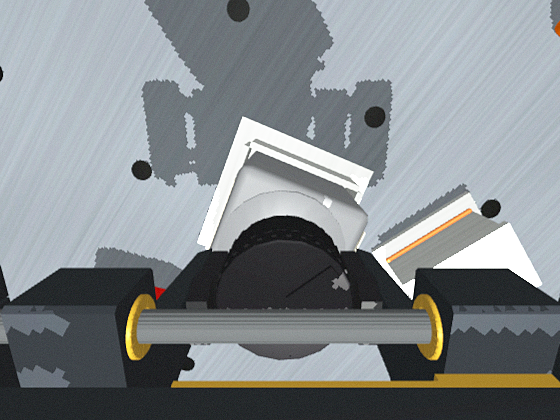

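The cap's bar runs from (288,297) to (335,263), the same place in the gripper view as before the twist. So the cap turned with the gripper, by 60.6° (1.06 rad). Now I'll lift straight up.

Emit:
send_rows(
  moves=[0,0,-0.002,0,0,0,0,0,-0.005,0,0,0,0,0,-0.009,0,0,0,0,0,-0.014,0,0,0,0,0,-0.02,0,0,0],
)

```text
clock: 7.47
tool_pos: [0.5345, -0.2384, 0.1573]
eef_rot: [0.455, 0.89, -0.001, 0.0]
contact_force: [-0.4, -0.1, -0.4]
opening: 0.623
```

```bash
python3 go.py 0.5346 -0.2384 0.2424
```

```text
t 7.47 p [ 0.5345 -0.2384  0.1573] yaw_y 35.9 zt [-5.0e-04 -1.2e-03 -1.0e+00] F [-0.4 -0.1 -0.4] Mo [-0.1  -0.01 -0.05] op 0.623 q [ 0.41  0.78 -0.12  1.78  0.15  0.59  0.82]
shift [-0.0002 -0.     -0.0851] rot [-0.07  0.04  0.  ]
```

Free: no pull on the wrist. I'll raise it the rest of the way.

Emit:
send_rows(
  moves=[0,0,-0.01,0,0,0,0,0,-0.02,0,0,0,0,0,-0.03,0,0,0,0,0,-0.04,0,0,0,0,0,-0.05,0,0,0],
)

```text
clock: 7.88
tool_pos: [0.5346, -0.2383, 0.2086]
eef_rot: [0.455, 0.89, -0.001, 0.0]
contact_force: [0.3, -0.0, -0.0]
opening: 0.62
```

Emit:
send_rows(
  moves=[0,0,-0.01,0,0,0,0,0,-0.02,0,0,0,0,0,-0.028,0,0,0,0,0,-0.034,0,0,0,0,0,-0.035,0,0,0],
)

```text
clock: 8.3
tool_pos: [0.5352, -0.2385, 0.2449]
eef_rot: [0.455, 0.89, -0.001, 0.001]
contact_force: [-0.4, 0.3, -0.5]
opening: 0.621
```

```bash
python3 go.py 0.5346 -0.2384 0.2424
```

```text
t 8.3 p [ 0.5352 -0.2385  0.2449] yaw_y 35.9 zt [ 0.0019 -0.0021 -1.    ] F [-0.4  0.3 -0.5] Mo [-0.01  0.01 -0.02] op 0.621 q [ 0.42  0.66 -0.14  1.71  0.12  0.78  0.85]
shift [ 0.0004 -0.0004  0.0025] rot [ 0.02  0.16 -0.  ]
```

Emit:
send_rows(
  moves=[0,0,0.002,0,0.1,0,0,0,0.002,0,0.1,0,0,0,0.002,0,0.1,0,0,0,0.002,0,0.1,0,0,0,0.002,0,0.1,0],
)

```text
clock: 8.72
tool_pos: [0.5349, -0.2384, 0.2424]
eef_rot: [0.455, 0.89, -0.0, 0.0]
contact_force: [0.6, 0.4, -0.2]
opening: 0.623
```

```bash
python3 go.py 0.5346 -0.2384 0.2424; python3 - <<'E'
from h import *
p=imaging.snapshot('side');save('side4',p['image'][60:240,230:450],3.5)
p=imaging.snapshot('top');save('top4',p['image'])
W=cloud(p);d=p['depth']
for nm,c0,zr in [('bracket',(0.66,-0.19),(0.045,0.065)),('capA',(.57,.16),(.138,.165)),('foot_b',(0.52,-.22),(0.035,0.045))]:
    m=(np.hypot(W[...,0]-c0[0],W[...,1]-c0[1])<0.07)&(d>0)&(W[...,2]>zr[0])&(W[...,2]<zr[1]); P=W[m]
    if len(P): print(nm,len(P),P.min(0).round(3),P.max(0).round(3))
p=imaging.snapshot('wrist');save('wrist4',p['image'])
E
```

```text
t 8.72 p [ 0.5349 -0.2384  0.2424] yaw_y 35.9 zt [-0.e+00 -4.e-04 -1.e+00] F [ 0.6  0.4 -0.2] Mo [-0.06 -0.02  0.03] op 0.623 q [ 0.42  0.66 -0.14  1.71  0.12  0.78  0.85]
shift [ 0.0002 -0.0003  0.    ] rot [-0.01  0.02  0.  ]
bracket 350 [ 0.641 -0.226  0.048] [ 0.703 -0.149  0.061]
capA 405 [0.542 0.133 0.138] [0.598 0.19  0.153]
foot_b 114 [ 0.482 -0.283  0.035] [ 0.569 -0.188  0.045]
```

View pics/side4.png

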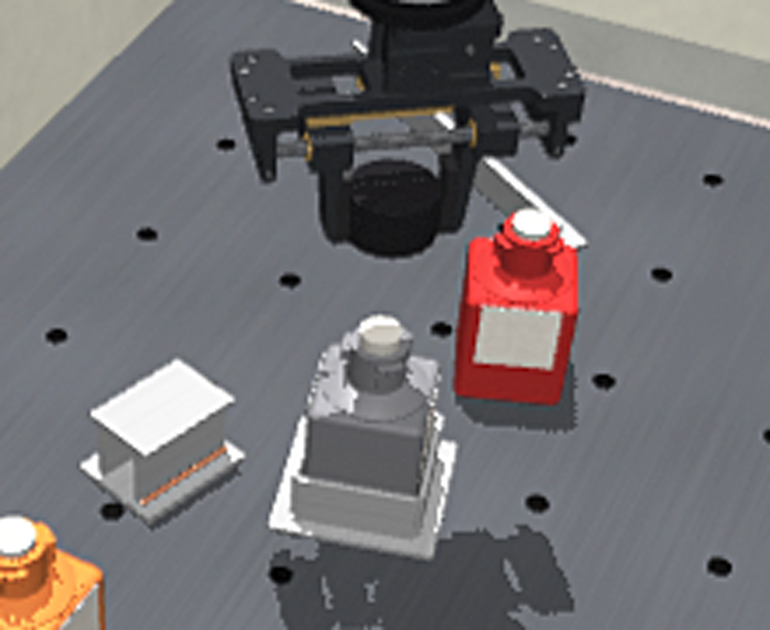

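View pics/wrist4.png

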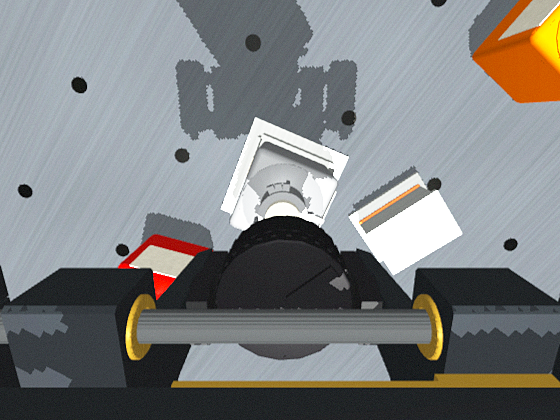

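View pics/top4.png

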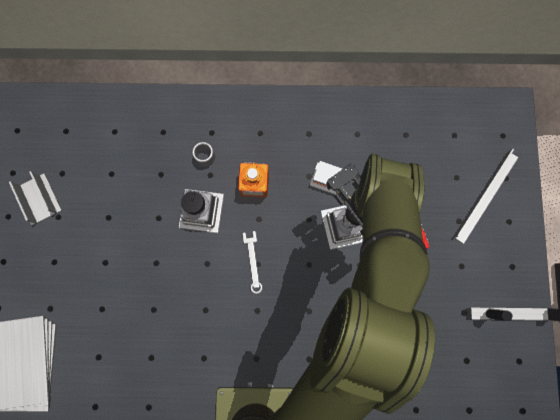

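The side view crop shows the cap held upright at (393,210), right over the open neck at (380,335), with the bottle seated in its cradle. The top view shows the wrench at (253,262), the pipe at (203,153) and the other bottle at (192,203) unmoved. The arm is still, so I'm handing the job in.

```bash
python3 go.py; python3 -c "
from plant import r
print(r.finish_job())"
```

```text
t 8.87 p [ 0.5351 -0.2384  0.2427] yaw_y 35.9 zt [ 5.e-04 -6.e-04 -1.e+00] F [-0.  -0.6 -0.6] Mo [-0.01 -0.03  0.01] op 0.619 q [ 0.42  0.66 -0.14  1.71  0.12  0.78  0.85]
the job is handed in; nothing more can be done
None
```

I opened bottle_b, the right-hand bottle next to the bracket, and handed the job in at 8.9 s. I gripped its cap at 40 N, pressed it down 5 mm, turned it 60.6° (1.06 rad) counter-clockwise and lifted it straight off.

- **Cap:** it is held upright 10 cm above where it sat, within about 1 mm of the bottle's axis. The arm was still, and the wrist force was under 1 N.
- **Other things:** the pictures show bottle_b seated in its cradle and bottle_a still shut. The pipe, wrench and look-alikes look unmoved. The bracket looks unmoved too; the arm hid part of it from the top camera, but its visible far edges are within a millimetre or so of where they were.
- **Force:** the largest reading I saw was about 10 N, while pressing the cap down.
- **Disagreement:** the first press gave only 3.5 mm because the arm yields about 1 mm under load. I corrected this to 5 mm before twisting. No final check failed.

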